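Bring the date stamp to the front of the counter turntable

ROBOT

A 6-joint arm with a two-finger parallel gripper is mounted at the origin on a cart in front of the work surface, level with it; the furniture and walls round the work are solid. World frame = base frame: x ahead of the robot, y to its left, z up, the work surface at z = 0. Lengths are in m, angles in rad, forces in N, time in s.
With the tool pointing down it reaches from about 0.425 to 1.125 m from the base axis. Payload 14.9 kg.
Tool frame: the origin (TCP) lies midway between the tips of the shut fingers; the grasp point (between the pads) lies 19 mm behind it; x points along the fingers, y is the direction in which the jaws open and shut, and the axes are right-handed (so a half turn about x gives the same grasp; the last joint's range is limited). The gripper opens to 91 mm and grips with 3 to 60 N. Pads are 32 mm wide; open, the fingers measure 118 mm over their backs; the gripper's body (76 mm by 178 mm) begins 60 mm behind the grasp point.
Start: joints at [-1.344, 0.379, 1.734, -0, 1.028, -0.033], TCP at [0.18, -0.677, 0.214] pointing down, gripper open.
Joint ranges: [-2.77, 2.77], [-0.74, 2.19], [0, 2.66], [-1.06, 4.2], [0.31, 2.87], [-3.08, 3.08]. Speed limits (rad/s): [1.89, 1.89, 2.39, 3.14, 3.14, 3.14].

INTERFACE

Orientations are given as a unit quaternion [x, y, z, w].
In Python, from rig import telemetry, eyes, ctrl gives the robot as it stands.
- The arm moves only by the tool drive_tool, never from a script. Its argument "increments" is a list that holds one entry, the list of rows, each a list of 7 numbers: the gripper command: -1 is fully open, 1 is shut, values between are in proportion, then the shift along the tool's x, y, z in cm, then the turn, a rotation vector about the tool's x, y, z in degrees. A call has exactly 5 rows; each row shifts and turns the pose as measured when the row begins, along the tool's axes as they then stand; what a row does not reach is not made up. A row lasts 1/8 s, in which the tool goes at most 62.5 mm and 10.7 degrees, less where a joint would pass 70% of its speed; a pose out of reach is approached as far as the arm can. A call with a gripper value outside its range is refused whole. The fingers move at their own pace and stop on an object; the grip force is fixed at half the most. Time passes only in rows, so rows that do not move let the fingers close, or fill a call up. It gives the time, the measured TCP pose, the force and the opening at its end, in the units of the state.
- telemetry.get_state(): the state, without advancing time (a new reading comes with each control period).
- eyes.get_image(name): name is "scene" or "top" or "wrist"; returns a dict with "color" (400x640x3 uint8, red, green, blue), "depth" (400x640 float32, m along the optical axis (not along the pixel's ray), 0 where there is no reading), "fx", "fy", "cx", "cy" (pixels), "cam_to_world" (4x4, takes a point from camera to world coordinates); the wrist camera has in their place "hand_eye" (4x4, takes a point from camera to tool coordinates, whose origin is the TCP and whose axes are the tool frame's). Camera axes: x right, y up, looking along -z (the intrinsics and any distortion apply to the point x, -y, -z); pixel columns grow to the right and rows downward; lengths in m; the calibration is good to about 2 mm. A picture is of the moment at which its call begins: read the wrist's pose just before it.
- ctrl.sign_off(): hands the job in, once; it reports no verdict.
The state is a dict: "clock": time; "joint_pos": joint angles; "joint_velocities": joint speeds; "joint_efforts": joint torques, N m; "tcp_pos": TCP position; "eef_rot": TCP orientation; "force": force on the tool from outside, world axes, zero at the start; "moment": the same for the moment, N m; "grip_width": opening from 0.0 (shut) to 1.0 (fully open).
Only numpy, scipy, OpenCV 4.12 (cv2) and the standard library are available. Lean on these libraries where they do the work, as an engineer would, in place of code of your own. Each camera call takes 0.05 s, during which the arm holds its last target. There are 200 camera calls.

TASK

Turn the turntable on the counter by pushing one of the pegs that stand round its rim, until the hand stamp with the wooden handle is at the front, squarely in line with the fixed arrow on the base. Turn it gently (slower than half a turn a second) so that everything on it stays standing in its place, and do not touch or lift the things that stand on it. Leave the other things on the counter where they are, and stop with the tray at rest and the hand clear.

Things in the scene. Friction and masses are not known exactly. Their poses are not given: they have to be found in the camera images.
- turntable_base: fixed black foot of the turntable, a disc 230 mm across, 17 mm high. Origin: on the turning axis at the counter top, z up. Its -x axis is the front (roughly towards the robot): there a flat tongue 30 mm wide runs out on the counter to 200 mm from the axis, and on it a raised white arrowhead, 166 to 196 mm from the axis, 15 mm high, points to the axis.
- tray (a joint): rotation of the wooden tray on the foot, rad, positive counter-clockwise from above, -7 to 7; light friction (about 1 N at the rim), stays where it is left. Tray 310 mm across, floor 30 mm and 4 mm thick lip 36 mm above the counter. At value q its six pegs are at q + k*60 degrees from the front (foot's -x), counter-clockwise.
- peg_top (a point): middle of the top of one of the six identical upright steel pegs, 12 mm thick (16 mm heads), that stand on the tray by its rim, 142 mm from the axis, 60 degrees apart, tops 80 mm above the counter. This is the peg at the front when the joint is 0.
- stamp: the thing to bring to the front: wooden hand stamp, oblong foot 56 x 28 mm, 19 mm high, upright turned handle 26 mm thick, 74 mm tall in all (tallest thing on the tray). Stands loose on the tray about 75 mm from the axis and turns with it; starts about 60 or 120 degrees either side of the front. Origin: centre of its underside.
- tin: bystander on the tray: round tin with lid, 50 mm across, 24 mm high, loose; origin centre of its underside
- roll: bystander on the tray: roll of tags lying flat, 52 mm across, 26 mm high, hole in the middle, loose; origin centre of its underside
- spool: bystander on the tray: thread spool standing upright, 25 mm across, 40 mm high, loose; origin centre of its underside
- terminal: bystander on the counter: card payment terminal 194 x 85 x 56 mm, right of the turntable; origin centre of its underside
- pen: bystander on the counter: pen lying flat, 121 mm long, 12 mm thick, left at the front; origin centre of its underside
- chalk: bystander on the counter: flat three-cornered tailor's chalk 26 x 28 x 8 mm, left of the turntable; origin centre of its underside

How it is judged:
At the end, for the whole second after the job is handed in: The stamp stands upright on the tray at the front: its centre within 14 mm to either side of the line from the axis to the arrow, 50 to 100 mm from the axis on the arrow's side; tray and stamp at rest; tin, roll and spool still standing on the tray within 110 mm of the axis (y of stamp in the frame of turntable_base between -0.014 and 0.014 m and x of stamp in the frame of turntable_base between -0.1 and -0.05 m and angle between stamp's own z axis and vertical below 0.1 rad and velocity of joint tray between -0.05 and 0.05 rad/s and linear speed of stamp below 0.02 m/s and angle between each of tin, roll, spool's own z axis and vertical below 0.2 rad and horizontal distance between each of tin, roll, spool and turntable_base below 0.11 m); the robot touches nothing.
It fails at once if the arm or the fingers press on a thing that stands on the tray (contact force between any of the fingers, the arm and stamp above 0.5 N or contact force between any of the fingers, the arm and tin above 0.5 N or contact force between any of the fingers, the arm and roll above 0.5 N or contact force between any of the fingers, the arm and spool above 0.5 N).
It fails at once if a thing on the tray tips over, is lifted off it or leaves it (angle between any of stamp, tin, roll, spool's own z axis and vertical above 0.35 rad or height (world z) of any of stamp, tin, roll, spool above 0.042 m or height (world z) of any of stamp, tin, roll, spool below 0.022 m or horizontal distance between any of stamp, tin, roll, spool and turntable_base above 0.115 m).
It fails at once if the tray is spun faster than half a turn a second (velocity of joint tray above 3.14 rad/s or velocity of joint tray below -3.14 rad/s).
It fails at once if a thing on the counter beside the turntable is moved by more than 2 cm (distance of any of terminal, pen, chalk from where it was at the start of the episode above 0.02 m).
It also fails if it takes over 38 s, if anything falls off the work surface, if the arm or the gripper's body presses on something with over 40 N, if the wrist force passes 120 N, or if a joint passes its speed limit or range.

## Working session

There is one attempt and no reset: what is moved stays moved. The work goes in short steps, Python scripts to look and compute and a tool call to move; the robot and the scene stay as the last step left them, time stands still between calls to the robot, and variables do not carry over. Pictures are saved under pics/ and viewed, on a budget of 10 in all, crops included, one or two more only if the job needs it, and the job is handed in when it is done.

Besides the shell and the picture viewer there is one more tool, called after "Call:" as a command line: name --argument value ..., lists and objects as JSON in quotes. drive_tool: Moves the arm, as the interface text tells. Its arguments: {"type":"object","properties":{"increments":{"type":"array"}},"required":["increments"]}

```bash
mkdir -p pics; python3 - <<'E'
from rig import telemetry, eyes
import cv2, numpy as np, pickle
print(telemetry.get_state())
ims={n:eyes.get_image(n) for n in("top","scene")}
pickle.dump(ims,open('ims0.pkl','wb'))
for n,i in ims.items(): cv2.imwrite(f'pics/{n}0.png',i['color'][:,:,::-1])
E
```

```text
{'clock': 0.0, 'joint_pos': array([-1.34429548e+00,  3.79420162e-01,  1.73479710e+00,  1.85301882e-05,
        1.02848514e+00, -3.32877287e-02]), 'joint_velocities': array([-0.00124389, -0.0005401 ,  0.00187806, -0.00061425,  0.00182983,
        0.00088783]), 'joint_efforts': array([ 2.78833804e-04, -7.63723326e+01, -4.34367192e+01,  6.50302344e-02,
        4.22706362e-02, -8.26238602e-05]), 'tcp_pos': array([ 0.17972925, -0.67611418,  0.21327206]), 'eef_rot': array([-0.70111789, -0.09197876,  0.70118242, -0.09119662]), 'force': array([ 0.56673744,  0.93205336, -0.19458987]), 'moment': array([-0.03690814, -0.02656219,  0.02448078]), 'grip_width': 0.9970282343490273}
```

View pics/top0.png

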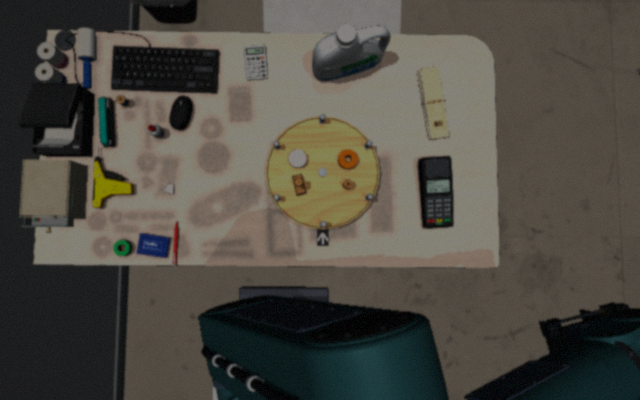

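View pics/scene0.png

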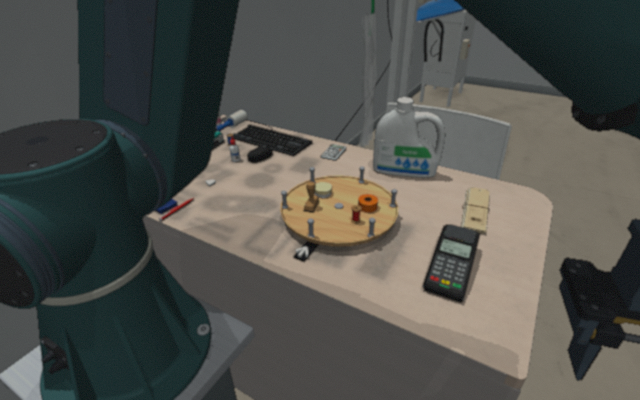

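Top view: tray centred near (323,173), arrow at (322,237), stamp near (299,184), pegs round the rim. I'll crop and measure.

```bash
cat > h.py <<'E'
import numpy as np, cv2
def at_z(im,u,v,z):
    """world point on the pixel's ray at height z"""
    T=im['cam_to_world']; d=T[:3,:3]@np.array([(u-im['cx'])/im['fx'],-(v-im['cy'])/im['fy'],-1]); o=T[:3,3]
    return o+d*(z-o[2])/d[2]
def px(im,p):
    T=im['cam_to_world']; c=T[:3,:3].T@(np.asarray(p)-T[:3,3])
    return im['cx']+im['fx']*c[0]/-c[2], im['cy']-im['fy']*c[1]/-c[2]
E
python3 - <<'E'
import pickle,cv2,numpy as np
from h import *
im=pickle.load(open('ims0.pkl','rb'))['top']
print({k:im[k] for k in im if k not in('color','depth')})
c=cv2.resize(im['color'][110:250,260:390,::-1],None,fx=4.2,fy=4.2,interpolation=cv2.INTER_CUBIC)
c=cv2.convertScaleAbs(c,alpha=1.4); cv2.imwrite('pics/c0.png',c)
hsv=cv2.cvtColor(im['color'],cv2.COLOR_RGB2HSV)
for u,v,z in[(322,238,.015),(323,118,.08),(323,224,.08),(299,184,.049),(323,173,.03)]: print(u,v,at_z(im,u,v,z))
E
```

```text
{'fx': 491.65618571691346, 'fy': 491.65618571691346, 'cx': 310.45020856846344, 'cy': 192.62815851257628, 'cam_to_world': array([[ 0.00938688,  0.99591046, -0.08985674,  0.36959313],
       [-0.99990596,  0.01024692,  0.00911464, -0.08729619],
       [ 0.00999812,  0.08976273,  0.99591299,  1.35832474],
       [ 0.        ,  0.        ,  0.        ,  1.        ]])}
322 238 [ 0.36714585 -0.13218643  0.015     ]
323 118 [ 0.6836508 -0.13036    0.08     ]
323 224 [ 0.40348417 -0.13234794  0.08      ]
299 184 [ 0.51060778 -0.06840212  0.049     ]
323 173 [ 0.5434616  -0.13312626  0.03      ]
```

View pics/c0.png

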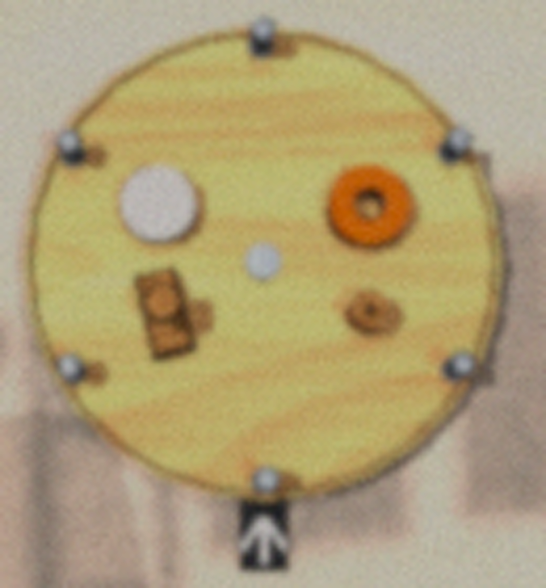

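```bash
python3 - <<'E'
import pickle
from h import *
im=pickle.load(open('ims0.pkl','rb'))['top']
f=lambda a,b,z: at_z(im,(a+.5)/4.2+260-.5,(b+.5)/4.2+110-.5,z)[:2]
P=np.array([f(*p,.08) for p in[(262,28),(69,141),(71,366),(266,478),(460,364),(458,137)]])
c=P.mean(0);print(P.round(4),'c',c,np.linalg.norm(P-c,axis=1))
a=f(264,538,.015); ph=np.arctan2(*(a-c)[::-1]); print('arrow',a,np.linalg.norm(a-c),np.degrees(ph))
print('hub',f(263,261,.035))
for n,q in dict(footc=(166,314,.048),handle=(162,299,.104),tin=(160,204,.054),roll=(371,206,.056),spool=(372,312,.07)).items():
  p=f(*q);d=p-c;print(n,p,np.linalg.norm(d),np.degrees(np.arctan2(d[1],d[0])-ph)%360)
print((np.degrees(np.arctan2(P[:,1]-c[1],P[:,0]-c[0])-ph))%360)
E
```

```text
[[ 0.6882 -0.1277]
 [ 0.6147 -0.0072]
 [ 0.4732 -0.0107]
 [ 0.405  -0.1322]
 [ 0.4769 -0.2524]
 [ 0.62   -0.2513]] c [ 0.54633034 -0.13024453] [0.14193396 0.14075487 0.140178   0.14137978 0.14049631 0.14172653]
arrow [ 0.3679323  -0.13347712] 0.1784273277990264 -178.9619076002743
hub [ 0.5461705  -0.13086167]
footc [ 0.50969303 -0.06878216] 0.07155358281423538 299.76079360357966
handle [ 0.51289691 -0.06702403] 0.07151660870963775 296.8335130308272
tin [ 0.57958935 -0.06423096] 0.0739185611037245 242.22199397299062
roll [ 0.57945838 -0.19880518] 0.07614479265069549 114.7514277113386
spool [ 0.50995615 -0.19840536] 0.07725917472880513 60.87519010514982
[179.99795337 239.91236607 300.40750917 359.75997793  59.35371583
 120.27312391]
```

```bash
cat >> h.py <<'E'
from scipy.spatial.transform import Rotation as R
def plan(goal,yaw=0):
    """print the pose, and shift (cm, tool axes) to a world goal"""
    from rig import telemetry
    s=telemetry.get_state(); r=R.from_quat(s['eef_rot'])
    print('t',s['clock'],'tcp',s['tcp_pos'].round(4),'F',s['force'].round(1),'g',round(s['grip_width'],2))
    print(r.as_matrix().round(3).tolist()); print('shift cm',(r.inv().apply(np.array(goal)-s['tcp_pos'])*100).round(2))
E
python3 -c "
from h import *
plan([.41,-.26,.213])"
```

```text
t 0.1 tcp [ 0.1797 -0.6762  0.2134] F [ 0.  -0.6  0.1] g 1.0
[[-0.0, 0.257, -0.966], [0.001, -0.966, -0.257], [-1.0, -0.001, -0.0]]
shift cm [  0.07 -34.31 -32.94]
```

Call:
drive_tool --increments '[[[1, 0, 0, 0, 8, 0, 0], [1, 0, 0, 0, 7, 0, 0], [1, 0, -5, -2.8, 0, 0, 0], [1, 0, -5, -2.8, 0, 0, 0], [1, 0, -5, -2.8, 0, 0, 0]]]'

```text
clock: 0.72
tcp_pos: [0.2654, -0.5248, 0.2116]
eef_rot: [-0.707, 0.004, 0.707, 0.006]
force: [1.6, -0.4, 0.4]
grip_width: 0.48
```

Call:
drive_tool --increments '[[[1, 0, -5, -2.8, 0, 0, 0], [1, 0, -5, -2.8, 0, 0, 0], [1, 0, -5, -2.8, 0, 0, 0], [1, 0, -5, -2.8, 0, 0, 0], [1, 0, 0, 0, 0, 0, 0]]]'

```text
clock: 1.35
tcp_pos: [0.3836, -0.3167, 0.2115]
eef_rot: [-0.707, 0.003, 0.708, 0.006]
force: [-1.0, -0.0, -0.2]
grip_width: 0.004
```

```bash
python3 -c "
from h import *
plan([.42,-.26,.055])"
```

```text
t 1.35 tcp [ 0.3836 -0.3167  0.2115] F [-1.  -0.  -0.2] g 0.0
[[-0.001, -0.013, -1.0], [0.004, -1.0, 0.013], [-1.0, -0.004, 0.001]]
shift cm [15.66 -5.65 -3.59]
```

Call:
drive_tool --increments '[[[1, 0, -5.6, -3.2, 0, 0, 0], [1, 5, 0, 0, 0, 0, 0], [1, 5, 0, 0, 0, 0, 0], [1, 4, 0, 0, 0, 0, 0], [1, 1.2, 0, 0, 0, 0, 0]]]'

```text
clock: 1.98
tcp_pos: [0.4159, -0.2666, 0.0574]
eef_rot: [0.708, -0.004, -0.706, -0.005]
force: [0.1, -0.6, 0.3]
grip_width: 0.005
```

```bash
python3 - <<'E'
from h import *
from rig import eyes
plan([.42,-.258,.055])
i=eyes.get_image('scene'); cv2.imwrite('pics/s1.png',cv2.resize(i['color'][140:280,240:440,::-1],None,fx=4,fy=4,interpolation=cv2.INTER_CUBIC))
E
```

```text
t 1.975 tcp [ 0.4159 -0.2666  0.0574] F [ 0.1 -0.6  0.3] g 0.01
[[0.003, -0.013, -1.0], [0.0, -1.0, 0.013], [-1.0, -0.0, -0.003]]
shift cm [ 0.25 -0.87 -0.4 ]
```

View pics/s1.png

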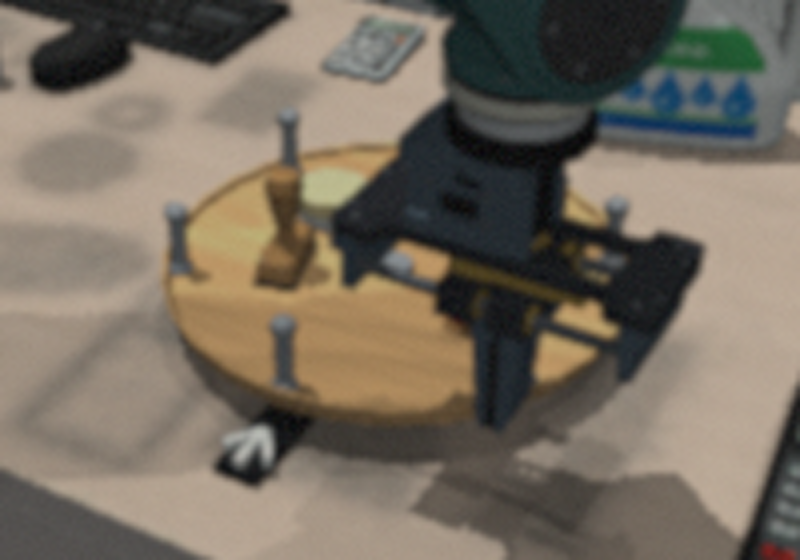

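Call:
drive_tool --increments '[[[1, 0, -1.1, -1.5, 0, 0, 0], [1, 0, 0, -1, 0, 0, 0], [1, 0, 0, -1, 0, 0, 0], [1, 0, 0.2, -1, 0, 0, 0], [1, 0, 0.2, -1, 0, 0, 0]]]'

```text
clock: 2.65
tcp_pos: [0.4765, -0.262, 0.0617]
eef_rot: [0.71, -0.006, -0.705, -0.003]
force: [-3.1, -5.4, -1.6]
grip_width: 0.003
```

Call:
drive_tool --increments '[[[1, 0, 0.3, -1, 0, 0, 0], [1, 0, 0.3, -1, 0, 0, 0], [1, 0, 0.2, -1, 0, 0, 0], [1, 0, 0, -1, 0, 0, 0], [1, 0, 0, -1, 0, 0, 0]]]'

```text
clock: 3.28
tcp_pos: [0.5301, -0.2716, 0.0623]
eef_rot: [0.71, -0.006, -0.704, -0.004]
force: [-0.6, 0.2, -0.1]
grip_width: 0.005
```

```bash
python3 - <<'E'
from h import *
from rig import eyes
plan([.6,-.256,.058])
i=eyes.get_image('scene');j=eyes.get_image('top')
a=cv2.resize(i['color'][140:280,240:440,::-1],(400,280),interpolation=cv2.INTER_CUBIC)
b=cv2.resize(j['color'][110:250,260:390,::-1],(390,420),interpolation=cv2.INTER_CUBIC)
o=np.zeros((420,790,3),'u1');o[:280,:400]=a;o[:,400:]=b;cv2.imwrite('pics/s2.png',o)
E
```

```text
t 3.275 tcp [ 0.5301 -0.2716  0.0623] F [-0.6  0.2 -0.1] g 0.01
[[0.007, -0.013, -1.0], [-0.003, -1.0, 0.013], [-1.0, 0.003, -0.007]]
shift cm [ 0.48 -1.66 -6.97]
```

View pics/s2.png

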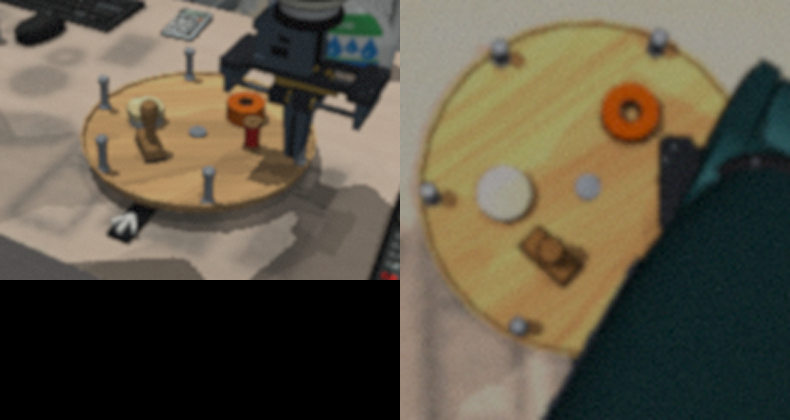

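The tray is turning properly: about 30° so far, with everything standing. I'll continue.

Call:
drive_tool --increments '[[[1, 0.2, 0, -0.9, 0, 0, 0], [1, 0.2, -0.2, -0.9, 0, 0, 0], [1, 0, -0.3, -0.9, 0, 0, 0], [1, 0, -0.3, -0.9, 0, 0, 0], [1, 0, -0.3, -0.8, 0, 0, 0]]]'

```text
clock: 4.0
tcp_pos: [0.5771, -0.2605, 0.0584]
eef_rot: [0.71, -0.006, -0.704, -0.004]
force: [-0.8, -1.5, 0.4]
grip_width: 0.01
```

Call:
drive_tool --increments '[[[1, 0, -0.3, -0.7, 0, 0, 0], [1, 0, -0.2, -0.6, 0, 0, 0], [1, 0, 0, -0.4, 0, 0, 0], [1, 0, 0, 0, 0, 0, 0], [1, 0, 0, 0, 0, 0, 0]]]'

```text
clock: 4.62
tcp_pos: [0.595, -0.2539, 0.058]
eef_rot: [0.709, -0.005, -0.705, -0.004]
force: [-0.4, -0.3, -0.3]
grip_width: 0.005
```

```bash
python3 - <<'E'
from h import *
from rig import eyes
import pickle
plan([.6,-.256,.058])
j=eyes.get_image('top'); pickle.dump(j,open('t3.pkl','wb'))
cv2.imwrite('pics/s3.png',cv2.convertScaleAbs(cv2.resize(j['color'][110:250,260:390,::-1],None,fx=4.2,fy=4.2,interpolation=cv2.INTER_CUBIC),alpha=1.4))
E
```

```text
t 4.625 tcp [ 0.595  -0.2539  0.058 ] F [-0.4 -0.3 -0.3] g 0.01
[[0.006, -0.013, -1.0], [-0.002, -1.0, 0.013], [-1.0, 0.002, -0.006]]
shift cm [ 0.01  0.21 -0.5 ]
```

View pics/s3.png

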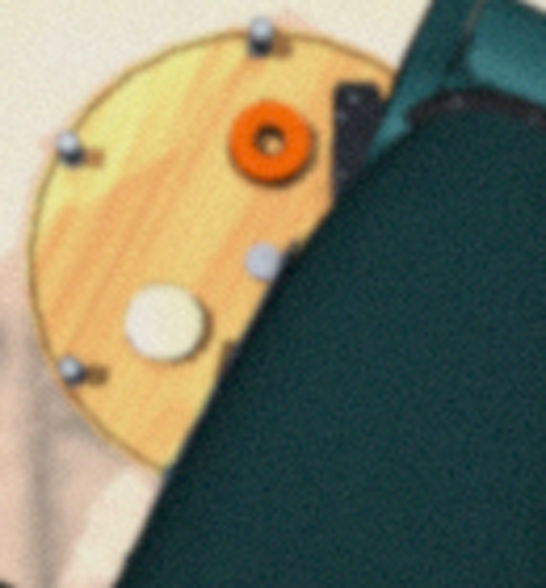

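The pegs read about 60.5–61° of turn, so I'll back off, lift and retreat to verify.

Call:
drive_tool --increments '[[[1, 0, 0, 1, 0, 0, 0], [1, 0, 0, 0.5, 0, 0, 0], [1, -4, 0, 0, 0, 0, 0], [1, -5, 0, 0, 0, 0, 0], [1, -5, 0, 0, 0, 0, 0]]]'

```text
clock: 5.3
tcp_pos: [0.5746, -0.253, 0.1977]
eef_rot: [-0.707, 0.004, 0.707, 0.005]
force: [-0.1, -0.4, 0.2]
grip_width: -0.0
```

Call:
drive_tool --increments '[[[1, 0, 5, 2, 0, 0, 0], [1, 0, 5, 2, 0, 0, 0], [1, 0, 5, 2, 0, 0, 0], [1, 0, 5, 2, 0, 0, 0], [1, 0, 5, 2, 0, 0, 0]]]'

```text
clock: 5.92
tcp_pos: [0.4701, -0.5074, 0.2041]
eef_rot: [0.71, -0.005, -0.704, -0.002]
force: [0.5, -0.2, 0.0]
grip_width: 0.006
```

Call:
drive_tool --increments '[[[1, 0, 5, 2, 0, 0, 0], [1, 0, 5, 2, 0, 0, 0], [1, 0, 5, 2, 0, 0, 0], [1, 0, 0, 0, 0, 0, 0], [1, 0, 0, 0, 0, 0, 0]]]'

```text
clock: 6.55
tcp_pos: [0.4019, -0.6637, 0.2039]
eef_rot: [0.71, -0.007, -0.704, -0.003]
force: [0.8, 1.0, -0.0]
grip_width: 0.004
```

```bash
python3 - <<'E'
from h import *
from rig import eyes
import pickle
plan([.6,-.256,.058])
j=eyes.get_image('top'); pickle.dump(j,open('t4.pkl','wb'))
cv2.imwrite('pics/s4.png',cv2.convertScaleAbs(cv2.resize(j['color'][110:250,260:390,::-1],None,fx=4.2,fy=4.2,interpolation=cv2.INTER_CUBIC),alpha=1.4))
E
```

```text
t 6.55 tcp [ 0.4019 -0.6637  0.2039] F [ 0.8  1.  -0. ] g 0.0
[[0.008, -0.014, -1.0], [-0.005, -1.0, 0.014], [-1.0, 0.004, -0.008]]
shift cm [ 14.56 -41.11 -19.12]
```

View pics/s4.png

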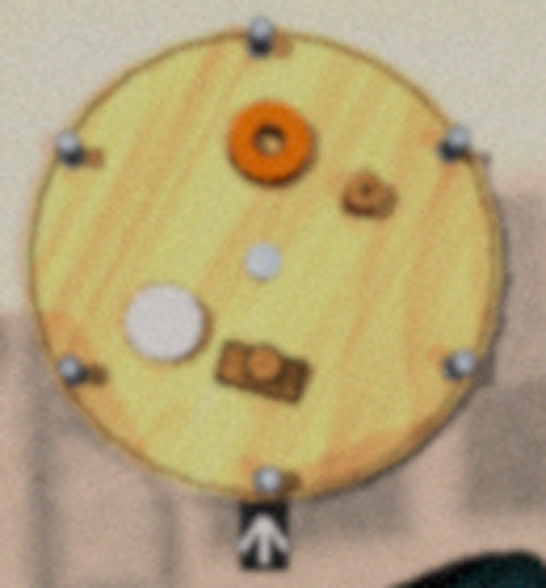

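Stamp foot centre is at about (263,372) and the handle top at (264,362), right above the arrow at (264,538). Everything is standing.

```bash
python3 - <<'E'
import pickle
from h import *
from rig import ctrl,eyes
im=pickle.load(open('t4.pkl','rb')); j=eyes.get_image('top')
print('change',cv2.absdiff(cv2.GaussianBlur(im['color'],(5,5),0),cv2.GaussianBlur(j['color'],(5,5),0))[110:235,260:390].max())
f=lambda a,b,z: at_z(im,(a+.5)/4.2+259.5,(b+.5)/4.2+109.5,z)[:2]
c=np.array([.5463,-.1304]); a=f(264,538,.015)-c; u=a/np.linalg.norm(a)
ok=True
for q in[(263,372,.049),(264,362,.104)]:
  d=f(*q)-c; l=u[0]*d[1]-u[1]*d[0]; print('radial',d@u,'lateral',l); ok&=abs(l)<.009
if ok: print('signed off',ctrl.sign_off())
E
```

```text
change 3
radial 0.07316808948125317 lateral -0.000746496838715391
radial 0.0713739507203312 lateral -0.0019824087867261753
the job is handed in; nothing more can be done
signed off None
```

The stamp is at the front in line with the arrow, and I handed the job in at about 6.7 s of the 38 s allowed. I turned the tray about 61° counter-clockwise by pushing the right-front peg with the closed fingertips. Then I backed off, lifted, and moved the arm clear to the right.

Last checks, from the top camera:
- **Stamp position:** it is about 1–2 mm to the side of the arrow line (limit 14 mm) and about 72 mm from the axis (allowed 50–100 mm).
- **Standing and at rest:** the stamp, tin, roll and spool are all standing on the tray. Two top pictures 0.05 s apart showed no movement.
- **Forces and contact:** the highest tool force in the readings at the end of each move was about 6.5 N, and the arm ended clear of everything.
- **Not measured:** I did not check the pen, chalk and terminal in the last picture. The arm's path stayed above or away from them.

No check failed, and none of them disagreed by more than 2–3 mm.

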